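# Unstack the grooming kit onto its colour mats

### The job

Get the grooming bench ready: take the stack apart from the top down, one thing at a time, and set each thing gently, upright as it now lies, on the mat of its own colour (red slicker brush, orange bath brush, green-lidded box, blue-lidded box), centred on the mat and lengthwise along it, either end first. Let go of each thing before going on to the next, do not drop or tip anything, and leave the grey bowl and the rake comb where they are.

Things in the scene. Friction and masses are not known exactly. Their poses are not given: they have to be found in the camera images.
- red_slicker: Red slicker brush on top of the stack, pins down, 166 mm long, 36 high, 0.11 kg. Origin: level with the pin tips, midway along; x towards the head, z up. Head x +27 to +83, 46 wide, solid plate 18-34 mm up, over a 50 x 40 pin bed it stands on. Handle 14-20 thick, axis 28 up, in the air, back to x -83. Centre of mass near x +45. Head lies over the stack's middle.
- orange_brush: Orange bath brush, firm oval palm brush, nubs down, flat back up: 90 long (x), 54 wide (y), 34 mm high, 0.12 kg. Origin: centre of its underside, z up. Oval plate (straight sides 36 long) 18-34 mm up; nub field below it 66 x 40. At the start on the green-lidded box, under the red brush.
- green_box: Closed clear acrylic box with a flat green lid fixed on: 122 long (x), 60 wide (y), 42 mm high with the lid, plain straight sides. Origin: centre of its underside, z up. About 0.2 kg. At the start it stands on the blue-lidded box, under the orange brush.
- blue_box: Closed clear acrylic box with a flat blue lid fixed on: 156 long (x), 66 wide (y), 50 mm high with the lid, plain straight sides, 0.3 kg. Origin: centre of its underside, z up. At the start on the bench, bottom of the stack (162 mm high in all, things lengthwise one above the other).
- red_mat: Red rectangular mat fixed to the bench, 190 (x) x 70 (y) x 4 mm thick. Origin: centre of its underside, on the bench; x along its length.
- orange_mat: Orange rectangular mat fixed to the bench, 114 (x) x 78 (y) x 4 mm thick. Origin: centre of its underside, on the bench; x along its length.
- green_mat: Green rectangular mat fixed to the bench, 146 (x) x 84 (y) x 4 mm thick. Origin: centre of its underside, on the bench; x along its length.
- blue_mat: Blue rectangular mat fixed to the bench, 180 (x) x 90 (y) x 4 mm thick. Origin: centre of its underside, on the bench; x along its length.
- bowl: Loose grey ceramic bowl, 110 mm across the rim, 45 mm high, on the far side of the bench. Origin: centre of its underside. Must stay where it is.
- rake_comb: Loose stainless rake comb with a black handle lying flat on the near side of the bench: 170 long (x, head at +x), 62 mm wide at the head, 14 mm high. Origin: on its underside about the middle of its length. Must stay where it is.
Mind the look-alikes: they are no part of the job. Leave any purple or turquoise look-alike of the blue_box alone.

How it is judged (in metres and radians):
On the way, in this order (a step that is already met when the one before it is completed fails the run):
1. the red slicker brush lies released and centred on its own mat (horizontal distance between red_slicker and red_mat below 0.015 m and angle between the x axis of red_slicker and the x axis of red_mat, either way round below 0.2 rad and angle between red_slicker's own z axis and vertical below 0.1 rad and z of red_slicker in the frame of red_mat between 0 and 0.01 m and linear speed of red_slicker below 0.03 m/s and angular speed of red_slicker below 0.3 rad/s and contact force between the fingers and red_slicker below 0.1 N), for 0.2 s.
2. the orange bath brush lies released and centred on its own mat (horizontal distance between orange_brush and orange_mat below 0.015 m and angle between the x axis of orange_brush and the x axis of orange_mat, either way round below 0.2 rad and angle between orange_brush's own z axis and vertical below 0.1 rad and z of orange_brush in the frame of orange_mat between 0 and 0.01 m and linear speed of orange_brush below 0.03 m/s and angular speed of orange_brush below 0.3 rad/s and contact force between the fingers and orange_brush below 0.1 N), for 0.2 s.
3. the green-lidded box lies released and centred on its own mat (horizontal distance between green_box and green_mat below 0.015 m and angle between the x axis of green_box and the x axis of green_mat, either way round below 0.2 rad and angle between green_box's own z axis and vertical below 0.1 rad and z of green_box in the frame of green_mat between 0 and 0.01 m and linear speed of green_box below 0.03 m/s and angular speed of green_box below 0.3 rad/s and contact force between the fingers and green_box below 0.1 N), for 0.2 s.
4. the blue-lidded box lies released and centred on its own mat (horizontal distance between blue_box and blue_mat below 0.015 m and angle between the x axis of blue_box and the x axis of blue_mat, either way round below 0.2 rad and angle between blue_box's own z axis and vertical below 0.1 rad and z of blue_box in the frame of blue_mat between 0 and 0.01 m and linear speed of blue_box below 0.03 m/s and angular speed of blue_box below 0.3 rad/s and contact force between the fingers and blue_box below 0.1 N), for 0.2 s.
At the end, for the whole second after the job is handed in: Each of the four things lies on the mat of its own colour: centre within 15 mm of the mat's centre, lengthwise along the mat within 0.2 rad (either way round), upright within 0.1 rad, its underside on the mat (origin 0 to 10 mm above the mat's underside), released and at rest (all of step 1 and all of step 2 and all of step 3 and all of step 4); the robot touches nothing.
It fails at once if a thing of the stack is dropped, thrown or knocked: it moves faster than 0.5 m/s with no finger on it ((linear speed of red_slicker above 0.5 m/s and contact force between the fingers and red_slicker below 0.05 N) or (linear speed of orange_brush above 0.5 m/s and contact force between the fingers and orange_brush below 0.05 N) or (linear speed of green_box above 0.5 m/s and contact force between the fingers and green_box below 0.05 N) or (linear speed of blue_box above 0.5 m/s and contact force between the fingers and blue_box below 0.05 N)).
It fails at once if a thing of the stack is tipped more than 35 degrees (angle between any of red_slicker, orange_brush, green_box, blue_box's own z axis and vertical above 0.61 rad).
It fails at once if the bowl or the rake comb is shifted more than 15 mm (distance of any of bowl, rake_comb from where it was at the start of the episode above 0.015 m).
It also fails if it takes over 141 s, if anything falls off the work surface, if the arm or the gripper's body presses on something with over 40 N, if the wrist force passes 120 N, or if a joint passes its speed limit or range.

### The arm

A 7-joint arm with a two-finger parallel gripper is mounted at the origin on the work surface. World frame = base frame: x ahead of the robot, y to its left, z up, the work surface at z = 0. Lengths are in mm, angles in rad, forces in N, time in s.
With the tool pointing down it reaches from about 400 to 900 mm from the base axis. Payload 5.6 kg.
Tool frame: the origin (TCP) lies midway between the tips of the shut fingers; the grasp point (between the pads) lies 19 mm behind it; z points along the fingers, y is the line along which they close (so a half turn about z gives the same grasp; the last joint's range is limited). The gripper opens to 92 mm and grips with 3 to 60 N. Pads are 20 mm wide; open, the fingers measure 128 mm over their backs; the gripper's body (75 mm by 189 mm) begins 69 mm behind the grasp point.
Start: joints at [1.076, 0.468, -0.012, 1.603, 0.006, 1.071, -0.056], TCP at [283.742, -584.807, 214.592] pointing down, gripper open.
Joint ranges: [-2.53, 2.53], [-0.31, 2.02], [-1.57, 1.55], [0.28, 2.44], [-1.29, 4.43], [0.15, 1.84], [-2.92, 2.92]. Speed limits (rad/s): [2.57, 2.57, 3.14, 3.14, 3.14, 3.14, 3.14].

### API

Orientations are given as a rotation vector (axis times angle).
In Python, from cell import robot, grip, kin, viewer gives the robot as it stands. Calls block until the motion is done:
- robot.movep(position, orientation): joint-space move of the TCP to a pose.
- robot.servo_line(position, feed=150, rotation=None): straight line of the TCP; rotation=None keeps the orientation; feed is the mean speed in mm/s.
- robot.goto_joints(angles): joint-space move.
- grip(opening, newtons=None): opening from 0.0 (shut) to 1.0 (fully open); newtons is the grip in N (None keeps the last); returns when the fingers have stopped.
- robot.hold(seconds).
- kin.ik(position, orientation): joint angles nearest the present ones, or None.
- robot.observe(): the state.
- viewer.read_camera(name): name is "scene" or "top" or "wrist"; returns the picture (400x640x3 uint8, red, green, blue); there is no depth.
- viewer.camera_info(name): a dict with "camera_matrix" (3x3 intrinsics, pixels), "R" (3x3) and "t" (3): a world point X has camera coordinates R X + t. Camera axes: x right, y down, z forward; pixel columns grow to the right and rows downward; lengths in mm; the calibration is good to about 2 mm. The wrist camera is an equidistant fisheye: a pixel r from the principal point sees the ray r / f radians off the axis. A picture is of the moment at which its call begins: read the wrist's pose just before it. camera_info takes no time and is no camera call; for the wrist camera it gives the pose at the moment of the call.
A pose or a line that the arm cannot do raises robot.IKError and nothing moves.
- robot.job_done(): hands the job in; it is judged then, once.
Trained networks look in the newest picture that a camera, given by its name, has taken for a name from the list of things; names that differ only in an ending like _2 or _b are one class to them, and where a whole thing is asked for, a point or a joint stands for the part that bears it (a point fixed in the world has none). Each returns a list of dicts, best first, with "confidence" (0 to 1); they miss things now and then, are a little off and sometimes report something else, mostly with a low value. They report only what shows in the picture. A call takes as long as a camera call. They do not tell look-alikes from the thing itself.
- viewer.silhouettes(name, camera): "mask" (400x640 bool, what is visible of it).
- viewer.pinpoint(name, camera): "at" ([x, y, z] in mm, in the coordinates of the camera as it stood for that picture, good to about 4 mm: a listed point, or the origin of a listed thing).
The state is a dict: "t": time; "joints": joint angles; "joint_velocities": joint speeds; "joint_torque": joint torques, N m; "tcp_pos": TCP position; "tcp_rot": TCP orientation; "contact_force": force on the tool from outside, world axes, zero at the start; "wrist_torque": the same for the moment, N m; "grip_width": opening from 0.0 (shut) to 1.0 (fully open); "grip_force": force on a finger pad.
Only numpy, scipy, OpenCV 4.12 (cv2) and the standard library are available. Lean on these libraries where they do the work, as an engineer would, in place of code of your own. Each camera call takes 0.05 s, during which the arm holds its last target. There are 200 camera calls.

## Working session

There is one attempt and no reset: what is moved stays moved. The work goes in short steps, each a Python script; the robot and the scene stay as the last script left them, time stands still between calls to the robot, and variables do not carry over. Pictures are saved under pics/ and viewed, at most 14 in all, crops included, and the job is handed in when it is done.

```bash
ls; mkdir -p pics
python3 - <<'E'
from cell import robot, grip, kin, viewer
import cv2,numpy as np
for c in ["scene","top"]:
    im=viewer.read_camera(c); cv2.imwrite(f"pics/{c}0.png",im[:,:,::-1])
    i=viewer.camera_info(c); R=np.array(i["R"]);t=np.array(i["t"]); print(c,np.round(i["camera_matrix"],1).tolist(),np.round(-R.T@t),np.round(R,2).tolist())
    for n in ["red_slicker","orange_brush","green_box","blue_box","red_mat","orange_mat","green_mat","blue_mat","bowl","rake_comb"]:
        print(n,[(np.round(R.T@(np.array(d["at"])-t)).tolist(),round(d["confidence"],2)) for d in viewer.pinpoint(n,c)])
o=robot.observe();print(o["t"],o["tcp_rot"],o["grip_width"])
E
```

```text
pics
scene [[470.7, 0.0, 318.8], [0.0, 470.7, 194.4], [0.0, 0.0, 1.0]] [1205. -823.  772.] [[0.8, 0.6, 0.01], [0.34, -0.43, -0.84], [-0.5, 0.67, -0.55]]
red_slicker [([574.0, 206.0, 124.0], 0.72)]
orange_brush [([627.0, 201.0, 90.0], 0.72)]
green_box [([631.0, 204.0, 46.0], 0.89)]
blue_box [([683.0, 369.0, 0.0], 0.91), ([365.0, 153.0, 2.0], 0.79), ([633.0, 201.0, 0.0], 0.56)]
red_mat [([475.0, 338.0, 2.0], 0.78)]
orange_mat [([450.0, -339.0, -1.0], 0.81)]
green_mat [([634.0, -197.0, -3.0], 0.81)]
blue_mat [([515.0, -15.0, 0.0], 0.79)]
bowl [([774.0, 27.0, -0.0], 0.84)]
rake_comb [([426.0, -186.0, 6.0], 0.72), ([575.0, 209.0, 123.0], 0.4)]
top [[493.5, 0.0, 322.4], [0.0, 493.5, 197.8], [0.0, 0.0, 1.0]] [ 371.   -4. 1324.] [[-0.0, -1.0, 0.0], [-0.99, 0.0, -0.15], [0.15, -0.0, -0.99]]
red_slicker [([575.0, 212.0, 126.0], 0.55)]
orange_brush [([633.0, 208.0, 91.0], 0.5)]
green_box [([629.0, 206.0, 46.0], 0.7)]
blue_box [([690.0, 377.0, 3.0], 0.98)]
red_mat [([476.0, 339.0, 6.0], 0.85)]
orange_mat [([458.0, -335.0, 3.0], 0.79)]
green_mat []
blue_mat [([519.0, -10.0, -2.0], 0.67)]
bowl [([772.0, 32.0, 3.0], 0.6)]
rake_comb [([428.0, -183.0, 0.0], 0.9)]
1.1 [-3.06180239e+00 -7.03511562e-01  8.90027464e-05] 1.0024974042922281
```

View pics/scene0.png

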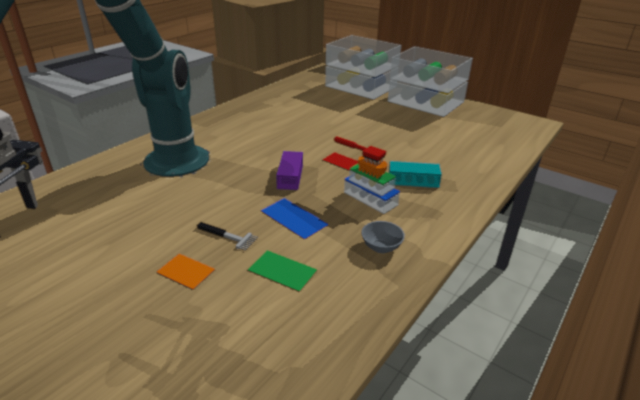

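View pics/top0.png

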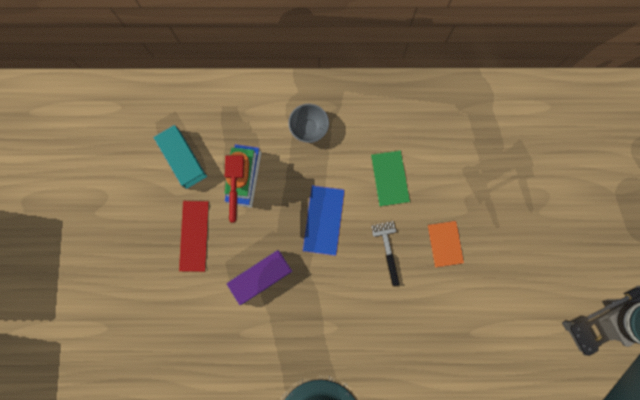

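The scene picture shows the stack at (372,180). Three things in it could be taken for the blue box:
- the blue-lidded one at the bottom of the stack, scene (372,195), top (243,175)
- the purple one, scene (290,170), top (260,277)
- the turquoise one, scene (415,175), top (180,157)

I choose the one under the stack. Next I'll measure the mats and stack, and check with a close crop.

```bash
cat > h.py <<'E'
from cell import robot, grip, kin, viewer
import cv2, numpy as np
from scipy.spatial.transform import Rotation as Ro
def unproj(px, cam, z, info=None):
    i=info or viewer.camera_info(cam); K=np.array(i["camera_matrix"]);R=np.array(i["R"]);t=np.array(i["t"])
    px=np.asarray(px,float); d=np.c_[(px[:,0]-K[0,2])/K[0,0],(px[:,1]-K[1,2])/K[1,1]]
    if cam=="wrist":
        th=np.linalg.norm(d,axis=1)+1e-9; v=np.c_[d/th[:,None]*np.sin(th)[:,None],np.cos(th)]
    else: v=np.c_[d,np.ones(len(d))]
    v=v@R; c=-R.T@t
    return (c+v*((z-c[2])/v[:,2])[:,None])[:,:2]
def rect(mask,cam,z,info=None):
    r,c=np.nonzero(mask); P=unproj(np.c_[c,r],cam,z,info)
    (x,y),(w,h),a=cv2.minAreaRect(P.astype(np.float32))
    if w<h: w,h,a=h,w,a+90
    a=(a+90)%180-90
    return np.round([x,y,a,w,h],1), np.round(P.mean(0),1)
def rot(yaw): # yaw rad: tool x along yaw, pointing down
    c,s=np.cos(yaw),np.sin(yaw)
    return Ro.from_matrix(np.array([[c,s,0],[s,-c,0],[0,0,-1]])).as_rotvec()
E
python3 - <<'E'
from h import *
im=viewer.read_camera("top")
for n,z in dict(red_slicker=156,orange_brush=126,green_box=92,blue_box=50,red_mat=4,orange_mat=4,green_mat=4,blue_mat=4).items():
    for d in viewer.silhouettes(n,"top")[:3]:
        print(n,round(d["confidence"],2),d["mask"].sum(),*rect(d["mask"],"top",z))
cv2.imwrite("pics/crop1.png",cv2.resize(im[110:240,150:310,::-1],None,fx=5,fy=4.6,interpolation=cv2.INTER_CUBIC)[:600])
i=viewer.camera_info("wrist");R=np.array(i["R"]);print(np.round(i["camera_matrix"],1).tolist(),-R.T@i["t"],R.round(2).tolist())
for yaw in (0,np.pi):
  for p in ([625,208,300],[625,208,133],[475,338,20],[455,-337,20],[634,-197,20],[515,-13,20]): 
    q=kin.ik(p,rot(yaw)); print(yaw,p,None if q is None else np.round(q,2))
E
```

```text
red_slicker 0.97 812 [576.8 207.2   1.3 164.   48.3] [593.6 208.5]
orange_brush 0.72 448 [615.3 190.8  -9.3 151.5  69.1] [609.3 175.5]
orange_brush 0.66 249 [629.3 199.8 -11.8  88.3  50.8] [624.3 193.1]
green_box 0.76 513 [629.8 203.8  -6.2 127.4  66.4] [630.3 192.7]
blue_box 0.89 425 [630.3 201.3 -10.5 161.2  73.7] [621.2 186.5]
blue_box 0.75 1591 [681.3 371.7  31.9 167.8  71.6] [680.7 371. ]
blue_box 0.71 1707 [366.3 156.7 -56.2 160.5  70.4] [365.3 157.3]
red_mat 0.83 1896 [474.8 338.1  -0.6 192.9  73.2] [474.2 338.9]
orange_mat 0.95 1276 [ 453.6 -332.6    7.8  116.5   80.5] [ 452.6 -333. ]
green_mat 0.7 1636 [ 632.5 -190.6    8.3  146.2   86.4] [ 632. -190.]
blue_mat 0.75 1605 [ 631.9 -189.6    8.3  146.3   84.3] [ 630.7 -189.7]
[[309.7, 0.0, 310.9], [0.0, 309.7, 200.1], [0.0, 0.0, 1.0]] [ 350.12314102 -553.0475614   383.40297707] [[0.44, -0.9, 0.0], [-0.87, -0.42, 0.26], [-0.24, -0.11, -0.97]]
0 [625, 208, 300] [ 0.09  0.52 -0.69  1.45  0.33  1.3  -2.19]
0 [625, 208, 133] [-0.01  0.63 -0.52  1.62  0.36  0.98 -2.22]
0 [475, 338, 20] [-0.27  0.7  -0.54  1.86  0.52  0.73 -2.67]
0 [455, -337, 20] [ 0.58  0.6  -0.    1.93  0.    0.61 -0.99]
0 [634, -197, 20] [ 0.29  0.72 -0.05  1.68  0.05  0.75 -1.36]
0 [515, -13, 20] [ 0.09  0.55 -0.16  2.04  0.16  0.56 -1.75]
3.141592653589793 [625, 208, 300] [ 0.17  0.56 -0.83  1.44  0.41  1.32  0.89]
3.141592653589793 [625, 208, 133] [ 0.19  0.75 -0.85  1.6   0.62  1.08  0.74]
3.141592653589793 [475, 338, 20] [ 0.06  0.95 -1.05  1.84  1.    1.    0.13]
3.141592653589793 [455, -337, 20] [ 1.    0.68 -0.55  1.9   0.53  0.71  1.71]
3.141592653589793 [634, -197, 20] [ 0.65  0.82 -0.58  1.65  0.56  0.85  1.4 ]
3.141592653589793 [515, -13, 20] [ 0.43  0.63 -0.59  2.02  0.57  0.65  1.04]
```

View pics/crop1.png

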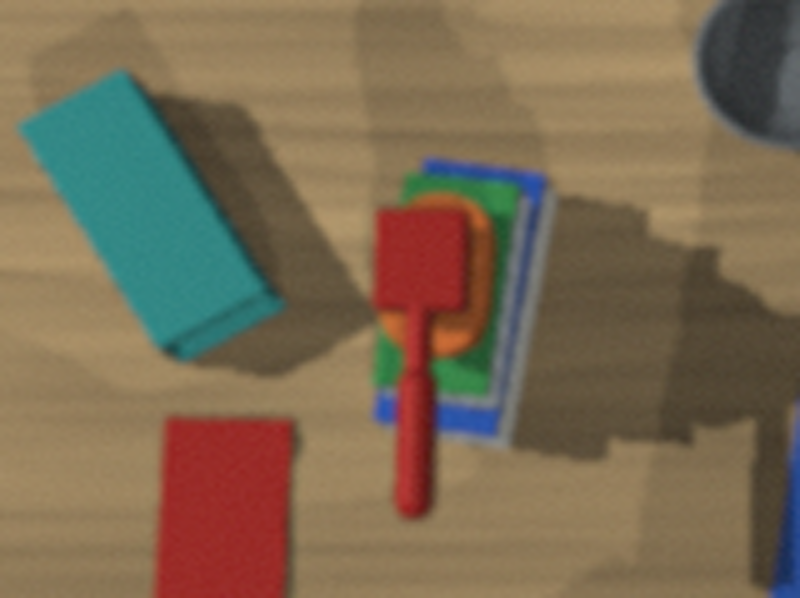

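The crop shows the red head at crop (420,258), on the orange oval, on the green lid. Under those is the blue-lidded box with clear sides, so the choice holds. Turquoise and purple are separate. Next I move up and look with the wrist camera.

```bash
cat >> h.py <<'E'
LO=dict(red=(0,150,60),orange=(9,170,80),green=(45,100,40),blue=(105,130,50))
HI=dict(red=(6,255,255),orange=(20,255,255),green=(75,255,255),blue=(122,255,255))
def blobs(im,col,minpx=150):
    hsv=cv2.cvtColor(im,cv2.COLOR_RGB2HSV); m=cv2.inRange(hsv,LO[col],HI[col])
    if col=="red": m|=cv2.inRange(hsv,(174,150,60),(180,255,255))
    n,l,s,_=cv2.connectedComponentsWithStats(m)
    return [l==k for k in range(1,n) if s[k,4]>=minpx]
E
python3 - <<'E'
from h import *
im=viewer.read_camera("top")
for c in LO:
    for b in blobs(im,c): print(c,b.sum(),*rect(b,"top",4))
p=robot.observe()["tcp_pos"]
robot.servo_line([p[0],p[1],380],feed=200)
robot.movep([690,208,330],rot(np.pi-0.05))
robot.hold(0.3)
info=viewer.camera_info("wrist"); im=viewer.read_camera("wrist")
cv2.imwrite("pics/w1.png",im[:,:,::-1])
R=np.array(info["R"]);t=np.array(info["t"])
for n,z in dict(red_slicker=160,orange_brush=126,green_box=92,blue_box=50).items():
    print(n,[np.round(R.T@(np.array(d["at"])-t)).tolist() for d in viewer.pinpoint(n,"wrist")])
    for d in viewer.silhouettes(n,"wrist")[:2]: print(round(d["confidence"],2),d["mask"].sum(),*rect(d["mask"],"wrist",z,info))
    np.save(f"m_{n}.npy",viewer.silhouettes(n,"wrist")[0]["mask"]) if n=="red_slicker" else 0
o=robot.observe();print(o["t"],o["joints"].round(2) if hasattr(o["joints"],'round') else o["joints"],-R.T@t)
E
```

```text
red 672 [604.7 234.2   1.6 182.1  49.3] [627.5 236.6]
red 1801 [475.  339.5  -1.  187.5  69.1] [474.5 339.5]
orange 191 [656.8 216.5  10.1  94.7  42.4] [649.5 212.6]
orange 1170 [ 452.2 -333.8    8.3  110.9   75.8] [ 451.9 -333.5]
green 1574 [ 631.3 -189.5    8.4  145.2   82.8] [ 630.9 -189.5]
blue 2096 [516.9  -7.9  -7.5 175.7  87.9] [515.9  -8.1]
red_slicker [[575.0, 202.0, 129.0]]
0.81 3408 [578.4 205.4   0.6 161.1  45.4] [597.4 205.8]
orange_brush []
0.74 528 [630.5 199.5  -5.9  87.6  46.8] [631.2 197.9]
green_box []
0.73 1126 [632.1 204.4  -6.4 121.6  60.1] [635.7 207. ]
blue_box [[685.0, 377.0, -0.0]]
0.78 489 [633.9 203.5  -8.7 154.6  65.9] [646.6 203.1]
0.73 4560 [684.9 368.6  31.9 163.6  74.2] [682.  366.2]
6.5 [ 0.14  0.67 -0.86  1.22  0.49  1.46  0.87] [616.80519585 211.13953439 498.82241367]
```

View pics/w1.png

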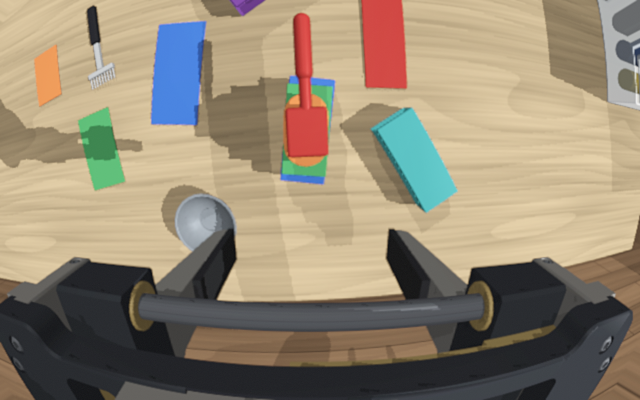

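The wrist picture shows the red brush from handle end (301,20) to head (306,132), on the orange, green and blue layers at (308,150). Turquoise is at (415,160). The fitted sizes match the description (122x60 and 155x66). Now pick and place red.

```bash
cat >> h.py <<'E'
MAT=dict(red=(475,338.8,np.radians(-.8)),orange=(453,-333.2,np.radians(8)),green=(632,-190.2,np.radians(8.4)),blue=(516.9,-8,np.radians(-7.5)))
SAFE=330
def fz(): return robot.observe()["contact_force"][2]
def at(pose,dx,z): x,y,a=pose; return [x+dx*np.cos(a),y+dx*np.sin(a),z]
def pick(pose,dx,z,n):
    r=rot(np.pi+pose[2]); grip(1.0)
    robot.movep(at(pose,dx,SAFE),r); robot.servo_line(at(pose,dx,z+40),feed=200); robot.servo_line(at(pose,dx,z),feed=60)
    grip(0.0,n); robot.hold(.3); o=robot.observe(); print("grip mm",o["grip_width"]*92,o["grip_force"],"fz",o["contact_force"][2])
    robot.servo_line(at(pose,dx,z+20),feed=40); robot.servo_line(at(pose,dx,SAFE),feed=150)
    o=robot.observe(); print("lifted mm",o["grip_width"]*92,o["grip_force"],"fz",o["contact_force"][2])
def place(col,dx,h): # h: tcp height over underside
    pose=MAT[col]; z=4+h
    robot.movep(at(pose,dx,SAFE),rot(np.pi+pose[2])); robot.servo_line(at(pose,dx,z+30),feed=180); robot.servo_line(at(pose,dx,z+4),feed=40)
    robot.hold(.3); f0=fz(); k=z+4
    while k>z-1.5:
        k-=.5; robot.servo_line(at(pose,dx,k),feed=10)
        if fz()-f0>.8: break
    print("touch at",k-z,"df",fz()-f0)
    grip(1.0); robot.hold(.3); robot.servo_line(at(pose,dx,z+50),feed=80); robot.servo_line(at(pose,dx,SAFE),feed=250)
def look(x=690,y=208,yaw=np.pi-.1):
    robot.movep([x,y,330],rot(yaw)); robot.hold(.3)
    info=viewer.camera_info("wrist"); return info,viewer.read_camera("wrist")
E
python3 - <<'E'
from h import *
m=np.load("m_red_slicker.npy"); info=viewer.camera_info("wrist"); r,c=np.nonzero(m); P=unproj(np.c_[c,r],"wrist",158,info)
H=P[P[:,0]>606]; T=P[P[:,0]<570]
hc=cv2.minAreaRect(H.astype(np.float32)); print("head",hc, "handle",T.mean(0), P[:,0].max(),P[:,0].min())
d=H.mean(0)-T.mean(0); a=np.arctan2(d[1],d[0]); print(np.degrees(a))
u=np.array([np.cos(a),np.sin(a)]); s=P@u; s0=(s.max()-83+s.min()+83)/2
n=np.array([-u[1],u[0]]); o=u*s0+n*(H@n).mean(); print("origin",o)
pose=(o[0],o[1],a)
pick(pose,50,133,15)
place("red",50,7)
print(robot.observe()["t"])
im=viewer.read_camera("top"); print([rect(b,"top",30) for b in blobs(im,"red")])
cv2.imwrite("pics/top2.png",im[90:300,150:350,::-1].repeat(2,0).repeat(2,1))
info,im=look(); cv2.imwrite("pics/w2.png",im[:,:,::-1])
for n,z in dict(orange_brush=126,green_box=92,blue_box=50).items():
    for d in viewer.silhouettes(n,"wrist")[:2]: print(n,round(d["confidence"],2),d["mask"].sum(),*rect(d["mask"],"wrist",z,info))
for b in blobs(im,"orange"): print("col orange",*rect(b,"wrist",126,info))
E
```

```text
head ((632.5240478515625, 206.13075256347656), (52.9777946472168, 45.721492767333984), 0.048769738525152206) handle [535.32550252 205.97535835] 659.0048089387818 497.05718714569514
-0.004477378998160891
origin [578.03073231 205.97202115]
grip mm 45.62011468968591 14.999586939811707 fz 0.1598193015893406
lifted mm 45.842218809747244 14.999425560235977 fz -1.4921976361162315
touch at -0.5 df 4.561466875170807
20.8
[(array([535.1, 332.9,  89.9,  67.4,  58.6]), array([542.9, 326.6]))]
orange_brush 0.77 2837 [629.8 203.2  -5.3  87.4  54.1] [630.1 204. ]
green_box 0.68 1194 [631.8 203.8  -7.  121.1  59.1] [630.3 205.9]
green_box 0.68 660 [632.  205.3  -8.5 140.1  58.7] [630.2 206.1]
blue_box 0.91 483 [436.2 124.2  78.3  68.3  32.3] [431.5 124.6]
blue_box 0.76 4407 [685.4 368.9  31.7 161.8  72.2] [682.1 366.7]
```

View pics/w2.png

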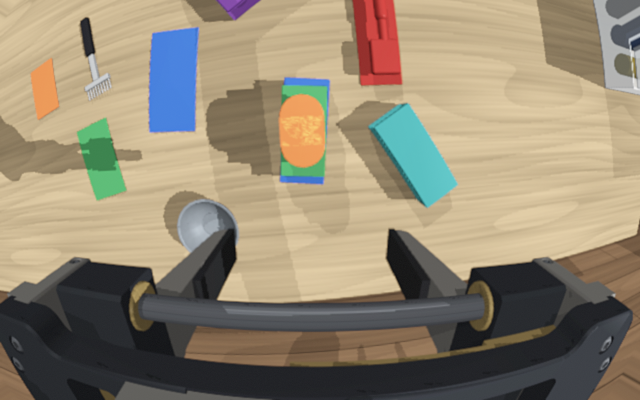

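The wrist picture shows red upright on its mat at about (382,45). Orange sits clean on the stack at (302,130), with fitted size 87x54. I'll check red's placing numerically, then do orange.

Run:
```python
from h import *
viewer.read_camera("top")
i=viewer.camera_info("top");R=np.array(i["R"]);t=np.array(i["t"])
print("pin",[R.T@(np.array(d["at"])-t) for d in viewer.pinpoint("red_slicker","top")])
ok=False
for d in viewer.silhouettes("red_slicker","top"):
    if d["mask"].sum()>300: print("red",d["confidence"],d["mask"].sum(),*rect(d["mask"],"top",36))
pick((630,203.3,np.radians(-6)),0,92+7,15)
place("orange",0,7)
print(robot.observe()["t"])
viewer.read_camera("top")
for n,z in (("orange_brush",38),("red_slicker",36)):
    for d in viewer.silhouettes(n,"top")[:2]: print(n,d["mask"].sum(),*rect(d["mask"],"top",z))
info,im=look(); cv2.imwrite("pics/w3.png",im[:,:,::-1])
for n,z in dict(green_box=92,blue_box=50).items():
    for d in viewer.silhouettes(n,"wrist")[:3]: print(n,round(d["confidence"],2),d["mask"].sum(),*rect(d["mask"],"wrist",z,info))
for d in viewer.silhouettes("red_slicker","wrist")[:2]: print("red",*rect(d["mask"],"wrist",36,info))
```

```text
pin [array([474.76545747, 345.40916808,   5.38992478])]
red 0.95 631 [476.2 338.    2.1 160.1  47.3] [493.3 341.2]
grip mm 54.29317874530568 14.78404551744461 fz -0.06396300468072225
lifted mm 54.20628226905891 14.796542823314667 fz -1.5667872999180976
touch at 3.5 df 0.9314553874677676
36.1
orange_brush 531 [ 451.7 -325.4   10.5   87.4   46.2] [ 451.8 -325.6]
red_slicker 522 [633.7 205.   -9.2 163.7  74.2] [618.6 195.4]
red_slicker 639 [474.6 346.   -7.6 161.1  46.4] [487.6 340.4]
green_box 0.72 4148 [631.9 204.5  -6.5 120.9  59.7] [631.6 204. ]
blue_box 0.92 4703 [684.5 368.6  31.3 162.9  76.8] [681.2 366.1]
blue_box 0.91 676 [633.9 205.8  -8.1 156.8  66.9] [631.2 206.8]
blue_box 0.72 456 [436.8 122.2  78.1  66.7  32.2] [431.9 123.6]
red [497.6 336.8  -2.4 120.   47.4] [512.7 335.8]
```

View pics/w3.png

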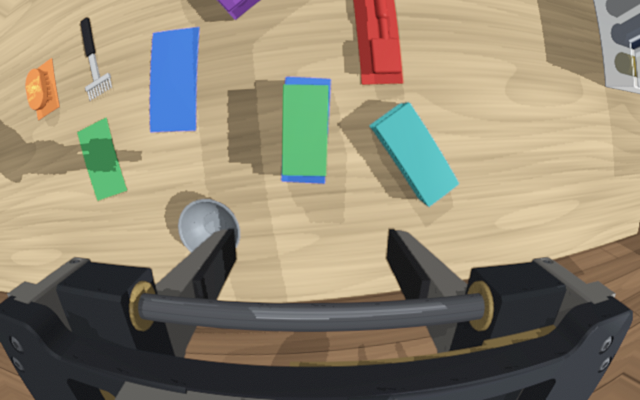

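Orange's touch came early and the fitted mask is narrower than the brush, so I look at it from close above.

Run:
```python
from h import *
info,im=look(525,-333,np.pi); cv2.imwrite("pics/w4.png",im[:,:,::-1])
for n,z in (("orange_brush",38),("orange_mat",4),("green_mat",4),("blue_mat",4)):
    for d in viewer.silhouettes(n,"wrist")[:2]: print(n,round(d["confidence"],2),d["mask"].sum(),*rect(d["mask"],"wrist",z,info))
for b in blobs(im,"orange"): print(*rect(b,"wrist",4,info))
for c in("green","blue"):
    for b in blobs(im,c): print(c,*rect(b,"wrist",4,info))
print(robot.observe()["t"])
```

```text
orange_brush 0.83 1903 [ 453.6 -333.8   11.4   91.3   54.1] [ 452.7 -333.7]
orange_mat 0.56 1520 [ 452.6 -337.     7.7  114.5   78.9] [ 450.7 -340.4]
green_mat 0.77 2836 [ 631.2 -193.5    7.3  148.6   87.6] [ 615.4 -201.5]
blue_mat 0.93 3928 [517.4 -13.6  -7.2 182.5  93.6] [515.9 -15.2]
green [  190.6 -1023.3    65.    237.5    79.7] [  192.2 -1007.8]
green [ 630.4 -194.6    8.4  142.9   80.9] [ 615.4 -201.7]
green [668.5 315.6  -6.3 143.2  80.3] [667.6 313.4]
blue [516.8 -14.2  -7.8 175.7  87.7] [515.7 -15.7]
blue [650.1 249.7 -10.  167.1  69.8] [636.4 237.1]
41.45
```

View pics/w4.png

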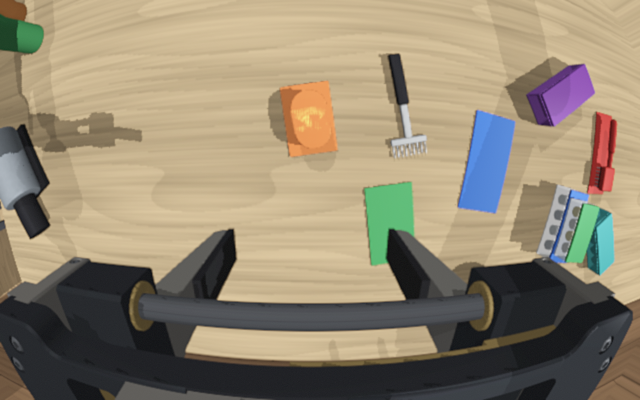

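The picture shows orange centred on its mat at (310,118), upright, about 3 mm off at most. The wrist camera puts the green and blue mats 3–5 mm further toward -y, so I take the mean of the two measurements. Green is next.

```bash
cat >> h.py <<'E'
MAT["green"]=(631.5,-192.2,np.radians(8.0)); MAT["blue"]=(517,-11.5,np.radians(-7.4))
E
sed -i 's/>\.8: break/>1.6: break/; s/robot.hold(.3); f0=fz()/robot.hold(.6); f0=fz()/' h.py
python3 - <<'E'
from h import *
pick((632,204.5,np.radians(-6.7)),0,50+7,20)
place("green",0,7)
print(robot.observe()["t"])
info,im=look(); cv2.imwrite("pics/w5.png",im[:,:,::-1])
for n,z in dict(blue_box=50,blue_mat=4,green_mat=4).items():
    for d in viewer.silhouettes(n,"wrist")[:3]: print(n,round(d["confidence"],2),d["mask"].sum(),*rect(d["mask"],"wrist",z,info))
info,im=look(700,-192,np.pi); cv2.imwrite("pics/w6.png",im[:,:,::-1])
for n,z in dict(green_box=46,green_mat=4,blue_mat=4).items():
    for d in viewer.silhouettes(n,"wrist")[:3]: print(n,round(d["confidence"],2),d["mask"].sum(),*rect(d["mask"],"wrist",z,info))
print(robot.observe()["t"])
E
```

```text
grip mm 60.3716858270695 19.995777681469917 fz 1.4125763213400353
lifted mm 60.04799332357966 19.996074736118317 fz -2.55479540270289
touch at -0.5 df 6.301600475855761
58.9667
blue_box 0.96 4879 [634.2 204.3  -8.2 157.3  68.4] [633.4 204. ]
blue_box 0.84 448 [436.1 122.2  78.1  63.6  30.5] [432.  123.8]
blue_box 0.74 4599 [685.1 368.6  31.5 162.6  74.2] [682.  366.6]
blue_mat 0.92 4742 [517.4  -9.5  -7.9 180.2  92.6] [518.9  -9. ]
blue_mat 0.2 1990 [776.8  12.1 -88.7 117.9  91.9] [772.3  10.3]
green_mat 0.67 651 [ 630.8 -186.5    5.7  147.9   81.9] [ 638.9 -163.2]
green_mat 0.33 4651 [635.4 202.3  -8.6 169.9  71.8] [634.5 202.6]
green_box 0.87 3344 [ 631.4 -192.2    8.1  121.6   61.1] [ 630.9 -192.9]
green_mat 0.92 1352 [ 631.8 -193.2    8.5  146.3   85.4] [ 631.4 -194. ]
blue_mat 0.74 5137 [517.8 -13.3  -7.4 180.6  91.9] [521.  -14.1]
62.95
```

View pics/w6.png

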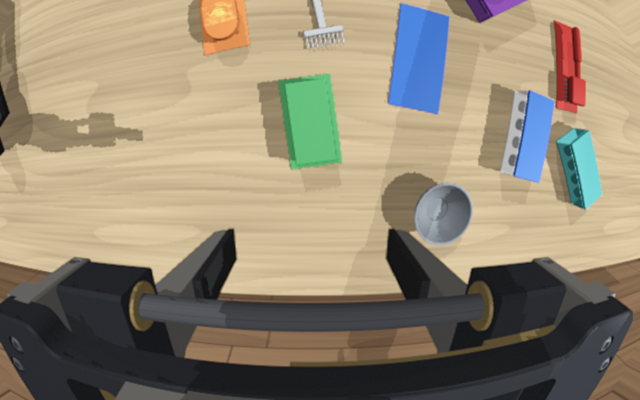

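The picture shows green centred on its mat at (310,122), within 1 mm. The blue-lidded box now stands alone at (530,135). Blue is last.

Run:
```python
from h import *
pick((634,204.3,np.radians(-8.3)),0,9,25)
place("blue",0,9)
print(robot.observe()["t"])
info,im=look(587,-11,np.pi); cv2.imwrite("pics/w7.png",im[:,:,::-1])
for n,z in dict(blue_box=54,blue_mat=4).items():
    for d in viewer.silhouettes(n,"wrist")[:3]: print(n,round(d["confidence"],2),d["mask"].sum(),*rect(d["mask"],"wrist",z,info))
info,im=look(555,300,np.pi); cv2.imwrite("pics/w8.png",im[:,:,::-1])
for n,z in dict(red_slicker=38,red_mat=4).items():
    for d in viewer.silhouettes(n,"wrist")[:3]: print(n,round(d["confidence"],2),d["mask"].sum(),*rect(d["mask"],"wrist",z,info))
viewer.read_camera("top"); i=viewer.camera_info("top");R=np.array(i["R"]);t=np.array(i["t"])
for n in("bowl","rake_comb"): print(n,[R.T@(np.array(d["at"])-t) for d in viewer.pinpoint(n,"top")[:1]])
print(robot.observe()["t"])
```

```text
grip mm 66.11130779192584 24.974519535899162 fz 2.6649018780435476
lifted mm 65.8143789813964 24.976298734545708 fz -2.9149832271035225
touch at 0.0 df 4.021463163574016
79.6083
blue_box 0.72 4009 [371.7 146.8 -57.  167.5  65.8] [375.6 141.9]
blue_box 0.69 4906 [516.4 -12.1  -8.4 155.5  67.5] [516.  -11.9]
blue_box 0.55 3060 [677.  353.2  32.1 180.4  86. ] [671.5 348.4]
blue_mat 0.62 905 [517.4 -11.3  -7.8 177.7  90.2] [517.6  -8.6]
red_slicker 0.68 456 [ 454.8 -289.7    6.7  107.    74.1] [ 455.7 -274.2]
red_slicker 0.56 1864 [475.1 337.7  -1.4 158.3  45.9] [492.6 337.2]
red_mat 0.76 3093 [475.4 336.3  -0.7 188.7  69.5] [464.9 333.4]
red_mat 0.2 1881 [ 640.1 -215.2    7.5  133.7  108.8] [ 638.2 -213.6]
bowl [array([7.74906766e+02, 3.13509668e+01, 9.35958736e-02])]
rake_comb [array([ 429.77271231, -180.69609576,    4.24789248])]
82.2333
```

View pics/w8.png

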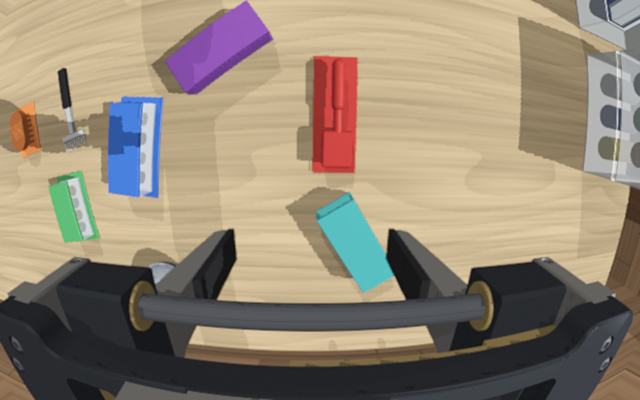

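View pics/w7.png

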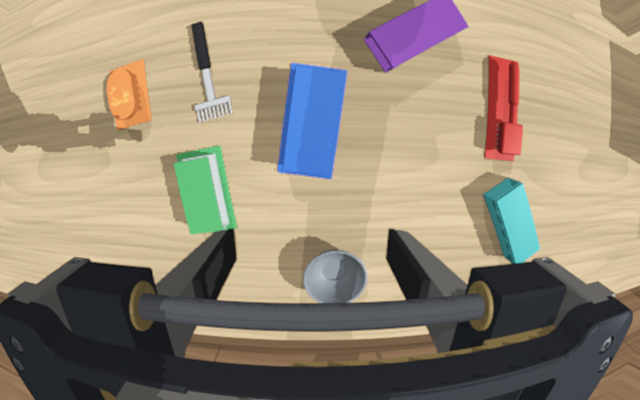

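The last two pictures show red on its mat at (338,115) in the first and blue on its mat at (312,120) in the second. All four things are upright and centred within about 4 mm, and the bowl and comb have not moved.

```bash
python3 -c "
from h import *
print(robot.job_done())"
```

```text
the job is handed in; nothing more can be done
None
```

I handed the job in at about 82 s: all four things are on their own mats, upright, released and measured within about 4 mm of centre. The bowl and rake comb have not measurably moved, and no verdict came back.

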